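# Make up two cooling-loop kits

## Task

Make up the two liquid-cooling kits on the bench. Blue tray: the pump with the silver band, the clear square flow indicator and the chrome coupling; white tray, whose pump is already in it: the blue round flow indicator and the black elbow. Stand each part upright and right down in the cut-out made for it (pumps in the large round, flow indicators in the square, fittings in the small round one), let go of everything, and leave the kitted pump, the brass coupling and the thermometer undisturbed.

Things in the scene. Friction and masses are not known exactly. Their poses are not given: they have to be found in the camera images.
- pump_center (a point): Stock pump for the blue tray: upright black cylinder 54 mm in diameter and 44 mm high with a SILVER band and a silver ring on its top, 18 mm grey stub on top (56 mm overall), 0.35 kg. Point: on its axis, 28 mm above its foot; z is its axis, up. Grip it across the cylinder, any yaw, fingertips 7 mm or more above its foot to clear the foam when it is set down.
- clear_indicator_center (a point): Clear flow indicator for the blue tray: clear acrylic block 50 x 50 mm, 40 mm high, with a black ring, dark six-blade wheel and four red corner screws on top (these stand up to 4 mm proud), about 0.12 kg. Point: its centre, 20 mm above its foot; x and y along its sides, z up. Grip it across two opposite sides with the fingertips at least 7 mm above its foot.
- chrome_coupling_center (a point): Chrome (silver) straight coupling for the blue tray: upright cylinder 30 mm in diameter, 50 mm high, knurled, black bore on top, about 0.1 kg. Point: its centre, 25 mm above its foot; z is its axis, up. Grip it across, any yaw, with the fingertips at least 7 mm above its foot.
- blue_indicator_center (a point): Blue flow indicator for the white tray: ribbed blue disc-shaped housing 52 mm in diameter, 40 mm high, dark window with a white eight-blade wheel on top (up to 4 mm proud), about 0.11 kg. Point: its centre, 20 mm above its foot; z is its axis, up. Grip it across, any yaw, with the fingertips at least 7 mm above its foot.
- elbow_center (a point): Black 90-degree elbow, 0.1 kg, for the white tray: round collar 30 mm across, 20 mm high, then a 29 mm square body up to 48 mm, and a level arm 27 mm thick along +x to 34.5 mm from the upright axis. Point: on that axis, 24 mm above its foot; z up. Grip there across y, fingertips 7 mm or more above its foot. In the tray it stands on its collar; the arm must clear the flow indicator.
- tray_blue: BLUE kit tray, 110 x 262 x 13 mm, fixed, grey foam liner. Origin: centre of its underside; y along its length, z up. Foam top at z 12 mm; three cut-outs 6 mm deep, floor at z 6 mm, tray's colour showing. Centres (x, y): large round, 72 mm across, (0, -75 mm); square, 68 x 68 mm, sides along x and y, (0, 10 mm); small round, 48 mm across, (0, 85 mm). It starts empty.
- tray_white: WHITE kit tray, 110 x 262 x 13 mm, fixed, grey foam liner. Origin: centre of its underside; y along its length, z up. Foam top at z 12 mm; three cut-outs 6 mm deep, floor at z 6 mm, tray's colour showing. Centres (x, y): large round, 72 mm across, (0, -75 mm); square, 68 x 68 mm, sides along x and y, (0, 10 mm); small round, 48 mm across, (0, 85 mm). A pump with a copper band already stands in the large round one.
- kitted_pump_center (a point): The pump already in the white tray: same size as the stock pump (54 mm in diameter, 56 mm high overall) but with a COPPER-coloured band and ring. Leave it there. Point: on its axis, 28 mm above its foot; z up.
- brass_coupling_center (a point): Brass (golden) straight coupling, not part of either kit, 30 mm in diameter and 50 mm high, standing among the stock. Leave it alone. Point: its centre, 25 mm above its foot; z up.
- thermometer_center (a point): Panel thermometer on a small clear acrylic stand, 60 mm wide (along its y), 40 mm deep, 47 mm high, black case with a yellow-green display facing its -x, standing among the stock; not part of either kit. Leave it alone. Point: 24 mm above the middle of its foot; z up.
Mind the look-alikes: they are no part of the job. What is shaped like the part that bears elbow_center but orange or turquoise is not meant.

How it is judged:
By the outcome, as a careful person would: the job done as asked, in the order asked, and still so for the second after the job is handed in, with the robot touching nothing.
It also fails if it takes over 128 s, if anything falls off the work surface, if the arm or the gripper's body presses on something with over 40 N, if the wrist force passes 120 N, or if a joint passes its speed limit or range.

## Robot

A 6-joint arm with a two-finger parallel gripper is mounted at the origin on the work surface. World frame = base frame: x ahead of the robot, y to its left, z up, the work surface at z = 0. Lengths are in m, angles in rad, forces in N, time in s.
With the tool pointing down it reaches from about 0.375 to 0.9 m from the base axis. Payload 3.1 kg.
Tool frame: the origin (TCP) lies on the mounting face of the last link; the fingertips stand 182 mm ahead of it and the grasp point (between the pads) lies 164 mm ahead of it; z points along the fingers, y is the direction in which the jaws open and shut (so a half turn about z gives the same grasp; the last joint's range is limited). The gripper opens to 87 mm and grips with 3 to 60 N. Pads are 19 mm wide; open, the fingers measure 117 mm over their backs; the gripper's body (75 mm by 190 mm) begins 51 mm behind the grasp point.
Start: joints at [1.03, 0.527, 1.433, -0, 1.181, -0.178], TCP at [0.222, 0.584, 0.405] pointing down, gripper open.
Joint ranges: [-3.08, 3.08], [-0.75, 2.2], [0.22, 2.44], [-1.43, 4.57], [0, 2.65], [-2.85, 2.85]. Speed limits (rad/s): [2.79, 2.79, 3.14, 3.14, 3.14, 3.14].

## Interface

Orientations are given as a unit quaternion [x, y, z, w].
In Python, from rig import robot, camera, camera_model gives the robot as it stands.
- The arm moves only by the tool drive_tool, never from a script. Its argument "plan" is a list that holds one entry, the list of rows, each a list of 6 numbers: the shift along the world's x, y, z in units of 2.5 cm (1.0 is 2.5 cm), then the turn, a rotation vector about the world's x, y, z in units of 6 degrees (1.0 is 6 degrees). A call has 1 to 8 rows; each row shifts and turns the commanded pose from where the row before left it; what a row does not reach is not made up. A row lasts 1/8 s, in which the tool goes at most 62.5 mm and 10.7 degrees, less where a joint would pass 70% of its speed; a pose out of reach is approached as far as the arm can. A call with a number of a shift or a turn outside -1 to 1 is refused whole. A call with a gripper value outside its range is refused whole. "grip" is the closure, from 0 (fully open) to 1 (shut), set as the call begins (left out, the last holds). The fingers move at their own pace and stop on an object; "force" is the grip in N (left out, the last holds). Time passes only in rows, so rows that do not move let the fingers close. It gives the time, the measured TCP pose, the force and the opening at its end, in the units of the state.
- robot.get_obs(): the state, without advancing time (a new reading comes with each control period).
- camera(name): name is "side" or "top"; returns the picture (420x560x3 uint8, red, green, blue); there is no depth.
- camera_model(name): a dict with "K" (3x3 intrinsics, pixels), "world_to_cam" (4x4, takes a point from world to camera coordinates). Camera axes: x right, y up, looking along -z (the intrinsics and any distortion apply to the point x, -y, -z); pixel columns grow to the right and rows downward; lengths in m; the calibration is good to about 2 mm. A picture is of the moment at which its call begins. camera_model takes no time and is no camera call.
- robot.hand_in(): hands the job in, once; it reports no verdict.
The state is a dict: "time": time; "q": joint angles; "joint_velocities": joint speeds; "joint_torque": joint torques, N m; "position": TCP position; "tool_rot": TCP orientation; "ft_force": force on the tool from outside, world axes, zero at the start; "moment": the same for the moment, N m; "grip_width": finger opening in m.
Only numpy, scipy, OpenCV 4.12 (cv2) and the standard library are available. Lean on these libraries where they do the work, as an engineer would, in place of code of your own. Each camera call takes 0.05 s, during which the arm holds its last target.

## Working session

There is one attempt and no reset: what is moved stays moved. The work goes in short steps, Python scripts to look and compute and a tool call to move; the robot and the scene stay as the last step left them, time stands still between calls to the robot, and variables do not carry over. Pictures are saved under pics/ and viewed, and the job is handed in when it is done.

Besides the shell and the picture viewer there is one more tool, called after "Request:" as a command line: name --argument value ..., lists and objects as JSON in quotes. drive_tool: Moves the arm, as the interface text tells. Shifts and turns lie within -1 to 1; 1 stands for 2.5 cm of shift or 6 degrees of turn. Its arguments: {"type":"object","properties":{"plan":{"type":"array","items":{"type":"array","items":{"type":"array","items":{"type":"number","minimum":-1,"maximum":1}}}},"grip":{"type":"number"},"force":{"type":"number"}},"required":["plan"]}

```bash
mkdir -p pics; ls; python3 - <<'E'
from rig import robot,camera,camera_model
import cv2
for n in("top","side"):
    im=camera(n); cv2.imwrite(f"pics/{n}0.png",im[:,:,::-1])
    m=camera_model(n); print(n,m)
print(robot.get_obs())
E
```

```text
pics
top {'K': array([[386.83202726,   0.        , 283.84695984],
       [  0.        , 386.83202726, 206.24405454],
       [  0.        ,   0.        ,   1.        ]]), 'world_to_cam': array([[ 0.02466269, -0.99932943,  0.02706378, -0.02740839],
       [ 0.98241943,  0.02923882,  0.18438317, -0.59542257],
       [-0.18505084,  0.02204059,  0.98248176, -0.71288364],
       [ 0.        ,  0.        ,  0.        ,  1.        ]])}
side {'K': array([[471.08503959,   0.        , 277.80417528],
       [  0.        , 471.08503959, 202.58228993],
       [  0.        ,   0.        ,   1.        ]]), 'world_to_cam': array([[-0.748569  , -0.66280766,  0.01817854,  0.43283125],
       [ 0.52249926, -0.57278345,  0.63159611, -0.33397707],
       [-0.40821438,  0.48229154,  0.77508444, -0.72199613],
       [ 0.        ,  0.        ,  0.        ,  1.        ]])}
{'time': 0.1, 'q': array([ 1.02947961e+00,  5.28384478e-01,  1.43380689e+00,  9.17410469e-07,
        1.18139813e+00, -1.78529908e-01]), 'joint_velocities': array([-2.51487917e-04, -2.76052721e-03, -2.03994880e-03,  7.28653677e-05,
        2.14190531e-03, -8.84043618e-05]), 'joint_torque': array([ 5.59647615e-04, -4.40984881e+01, -1.77151161e+01,  6.35221833e-02,
        5.33227343e-02, -3.61978505e-05]), 'position': array([0.22162321, 0.58404531, 0.40385179]), 'tool_rot': array([ 1.80400375e-01,  9.83592755e-01, -9.34295239e-04, -3.52042830e-04]), 'ft_force': array([ 0.10975641,  1.2149187 , -0.63631527]), 'moment': array([0.00387484, 0.0275006 , 0.00247058]), 'grip_width': 0.08713069989864675}
```

View pics/top0.png

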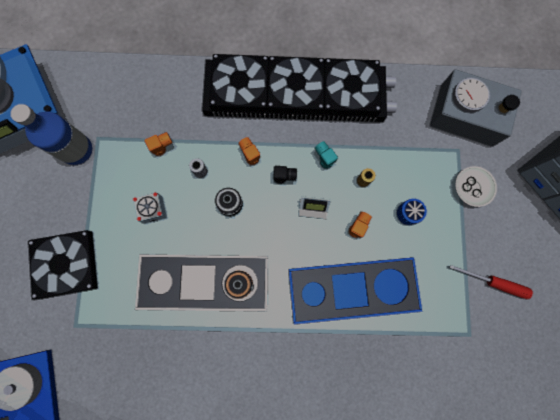

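View pics/side0.png

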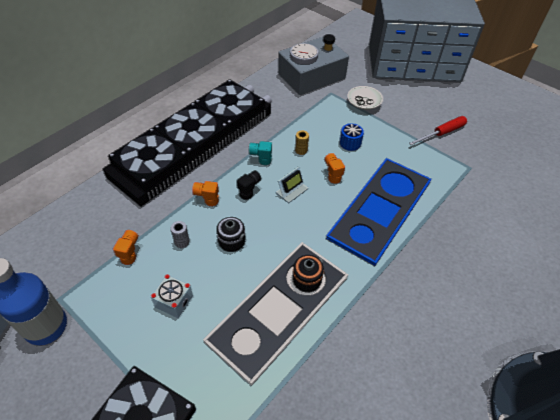

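```bash
cat > h.py <<'E'
import numpy as np, cv2
from rig import robot,camera,camera_model
def P(n,X):
    m=camera_model(n);c=m["world_to_cam"]@np.append(X,1);c=np.array([c[0],-c[1],-c[2]]);p=m["K"]@c;return p[:2]/p[2]
def ray(n,uv,z):
    m=camera_model(n);d=np.linalg.inv(m["K"])@[uv[0],uv[1],1];d=np.array([d[0],-d[1],-d[2]])
    R=m["world_to_cam"][:3,:3];t=m["world_to_cam"][:3,3];C=-R.T@t;w=R.T@d
    return C+w*(z-C[2])/w[2]
def save(im,fn,box=None,s=1):
    if box: im=im[box[1]:box[3],box[0]:box[2]]
    cv2.imwrite("pics/"+fn,cv2.resize(im[:,:,::-1],None,fx=s,fy=s,interpolation=cv2.INTER_CUBIC))
E
python3 - <<'E'
import cv2
from h import *
t=cv2.imread("pics/top0.png")[:,:,::-1]; s=cv2.imread("pics/side0.png")[:,:,::-1]
save(t,"t_left.png",(120,120,320,260),4) if 0 else None
save(t,"t_l.png",(125,130,325,230),4); save(t,"t_r.png",(260,130,460,230),4)
save(t,"t_tr.png",(130,245,430,330),2.6); save(s,"s_l.png",(110,130,310,270),4)
save(s,"s_m.png",(140,110,380,290),3.3)
for n,uv,z in [("clear",(148,207),.04),("pump",(229,200),.05),("chrome",(198,166),.05),("elbow",(280,173),.048),("blueind",(413,211),.04),("brass",(368,175),.05),("therm",(314,208),.04),("tw",(202,283),.012),("tb",(355,290),.012)]: print(n,ray("top",uv,z).round(3))
E
```

```text
clear [0.589 0.261 0.04 ]
pump [0.606 0.099 0.05 ]
chrome [0.675 0.165 0.05 ]
elbow [ 0.666 -0.002  0.048]
blueind [ 0.597 -0.276  0.04 ]
brass [ 0.667 -0.182  0.05 ]
therm [ 0.597 -0.073  0.04 ]
tw [0.442 0.149 0.012]
tb [ 0.436 -0.161  0.012]
```

View pics/t_l.png

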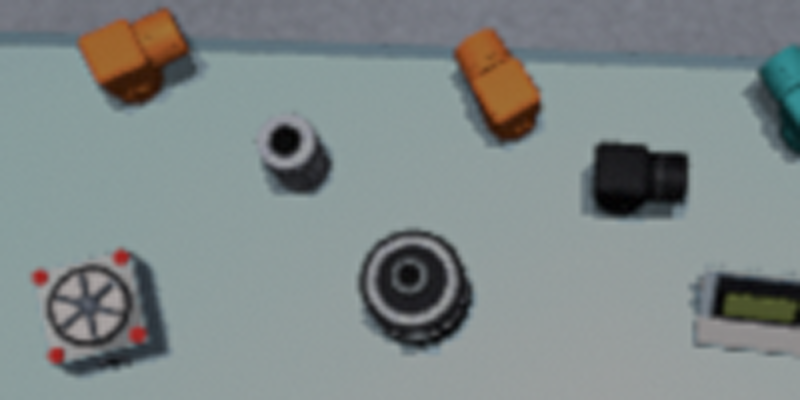

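View pics/t_r.png

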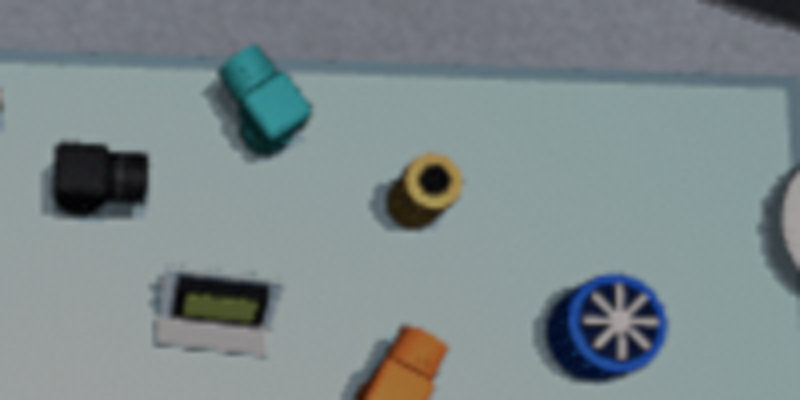

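View pics/t_tr.png

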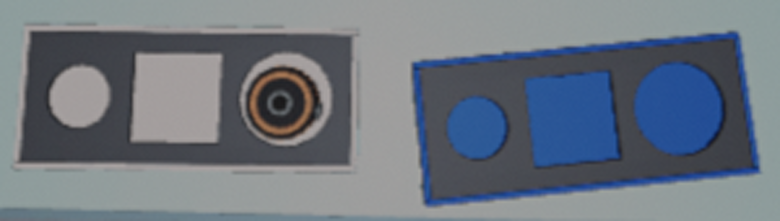

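View pics/s_m.png

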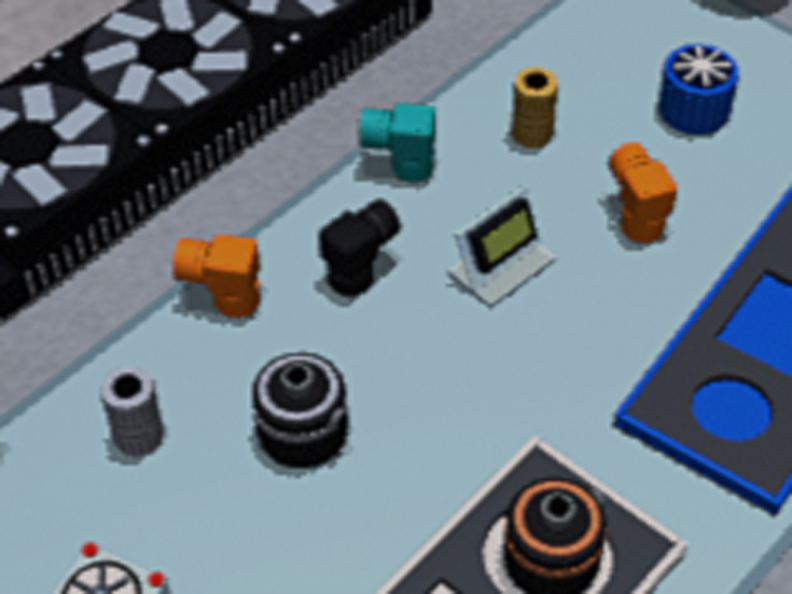

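```bash
cat > meas.py <<'E'
from h import *
def comps(im,mask,box,amin=4):
    m=np.zeros(mask.shape,np.uint8); x0,y0,x1,y1=box; m[y0:y1,x0:x1]=mask[y0:y1,x0:x1]
    n,l,st,c=cv2.connectedComponentsWithStats(m,connectivity=8)
    return [(c[i],st[i,4],(l==i).astype(np.uint8)) for i in range(1,n) if st[i,4]>=amin]
E
python3 - <<'E'
from meas import *
T=cv2.imread("pics/top0.png"); S=cv2.imread("pics/side0.png")
for n,im,B in (("top",T,dict(red=(125,185,170,230),bore=(188,155,208,175),bl=(395,190,435,230),tb=(280,250,430,330),tw=(130,245,275,320))),
               ("side",S,dict(red=(140,265,205,325),bore=(168,218,190,240),bl=(335,115,370,155),tb=(320,150,440,270),tw=(195,235,360,390)))):
    h=cv2.cvtColor(im,cv2.COLOR_BGR2HSV); H,Sa,V=cv2.split(h)
    print(n)
    red=((H<8)|(H>172))&(Sa>110)&(V>90)
    for c,a,_ in comps(im,red,B["red"],3): print(" red",c.round(1),a,ray(n,c,.042).round(4))
    for c,a,_ in comps(im,V<60,B["bore"],3): print(" bore",c.round(1),a,ray(n,c,.05).round(4))
    for c,a,_ in comps(im,(Sa<70)&(V>90),B["bl"],10): print(" wheel",c.round(1),a,ray(n,c,.042).round(4))
    blue=(H>100)&(H<125)&(Sa>150)&(V>80)
    for c,a,m in comps(im,blue,B["tb"],40):
        k,_=cv2.findContours(m,cv2.RETR_EXTERNAL,cv2.CHAIN_APPROX_NONE)
        r=cv2.minAreaRect(k[0]); print(" blue",c.round(1),a,ray(n,c,.009).round(4), "rect",np.array([ray(n,p,.013)[:2] for p in cv2.boxPoints(r)]).round(3).tolist() if a>0 else '')
    wh=(Sa<45)&(V>120)
    for c,a,m in comps(im,wh,B["tw"],40):
        print(" white",c.round(1),a,ray(n,c,.009).round(4))
E
```

```text
top
 red [155. 194.] 9 [0.6159 0.2489 0.042 ]
 red [134.7 198.9] 9 [0.6046 0.2885 0.042 ]
 red [159.  213.2] 12 [0.577  0.2377 0.042 ]
 red [138.6 218.4] 13 [0.5653 0.277  0.042 ]
 bore [195.9 164.8] 42 [0.6773 0.1693 0.05  ]
 bore [201.8 171.7] 53 [0.6633 0.1566 0.05  ]
 wheel [416.9 208.1] 946 [ 0.6028 -0.2831  0.042 ]
 wheel [414.8 210.1] 147 [ 0.5986 -0.2787  0.042 ]
 blue [353.5 289.4] 679 [ 0.4367 -0.1584  0.009 ] rect [[0.474, -0.024], [0.507, -0.288], [0.398, -0.294], [0.368, -0.037]]
 blue [390.6 286.3] 952 [ 0.4447 -0.2348  0.009 ] rect [[0.479, -0.2], [0.48, -0.268], [0.41, -0.266], [0.409, -0.199]]
 blue [349.8 290.2] 1113 [ 0.4348 -0.1508  0.009 ] rect [[0.464, -0.113], [0.473, -0.18], [0.406, -0.187], [0.397, -0.121]]
 blue [313.2 293.8] 428 [ 0.426  -0.0762  0.009 ] rect [[0.449, -0.053], [0.45, -0.098], [0.405, -0.098], [0.404, -0.054]]
 white [202.6 281. ] 4476 [0.4459 0.1484 0.009 ]
 white [242.6 279.7] 315 [0.4505 0.0678 0.009 ]
 white [197.5 282.3] 1109 [0.443  0.1585 0.009 ]
 white [160.1 281.7] 424 [0.4423 0.2336 0.009 ]
side
 red [166.5 276.3] 14 [0.6168 0.2501
[... 454 characters left out ...]
.1343  0.009 ] rect [[0.474, -0.019], [0.527, -0.307], [0.397, -0.295], [0.365, -0.023]]
 blue [396.6 184.5] 614 [ 0.4457 -0.2344  0.009 ] rect [[0.489, -0.235], [0.436, -0.284], [0.401, -0.227], [0.453, -0.18]]
 blue [378.7 209.8] 812 [ 0.4353 -0.1503  0.009 ] rect [[0.463, -0.111], [0.48, -0.174], [0.406, -0.183], [0.392, -0.121]]
 blue [361.2 233.9] 355 [ 0.4269 -0.0762  0.009 ] rect [[0.44, -0.046], [0.456, -0.087], [0.411, -0.102], [0.397, -0.061]]
 white [261.3 348.4] 4621 [0.4154 0.2252 0.009 ]
 white [301.9 283.1] 232 [0.4436 0.0864 0.009 ]
 white [274.9 310.7] 1337 [0.4436 0.1597 0.009 ]
 white [333.2 359. ] 3607 [0.3163 0.16   0.009 ]
 white [245.6 341.4] 587 [0.4429 0.2337 0.009 ]
```

```bash
python3 - <<'E'
from meas import *
T=cv2.imread("pics/top0.png"); S=cv2.imread("pics/side0.png")
print("blue side",ray("side",(353,129.7),.043).round(4))
for n,im,b in(("top",T,(210,180,250,225)),("side",S,(210,205,255,260))):
    V=im.max(2)
    x0,y0,x1,y1=b
    # dark blob of stub bore
    p=(227,198.5) if n=="top" else (230,224)
    print(n,"pump stub",ray(n,p,.056).round(4))
    # ring: pixels bright & within
    h=cv2.cvtColor(im,cv2.COLOR_BGR2HSV)
    for c,a,m in comps(im,(h[:,:,1]<40)&(h[:,:,2]>100),b,25): print(" ring",c.round(1),a,ray(n,c,.044).round(4))
for n,im,b in(("top",T,(265,160,305,190)),("side",S,(230,165,268,202))):
    for c,a,m in comps(im,(im.max(2)<60),b,25): print("elbow",n,c.round(1),a,cv2.boundingRect(m))
save(T[:,:,::-1],"e_top.png",(265,155,310,190),14); save(S[:,:,::-1],"e_side.png",(228,160,273,205),13)
save(T[:,:,::-1],"p_top.png",(205,180,250,225),13)
save(S[:,:,::-1],"p_side.png",(205,205,255,260),10)
E
```

```text
blue side [ 0.5981 -0.2783  0.043 ]
top pump stub [0.6082 0.1021 0.056 ]
 ring [230.  201.9] 1141 [0.6038 0.0972 0.044 ]
 ring [227.6 199.6] 139 [0.6083 0.1022 0.044 ]
side pump stub [0.6076 0.1026 0.056 ]
 ring [229.9 227.4] 140 [0.609  0.1026 0.044 ]
elbow top [283.9 174.2] 351 (273, 166, 24, 18)
elbow side [247.6 184.3] 431 (237, 171, 24, 29)
```

View pics/e_top.png

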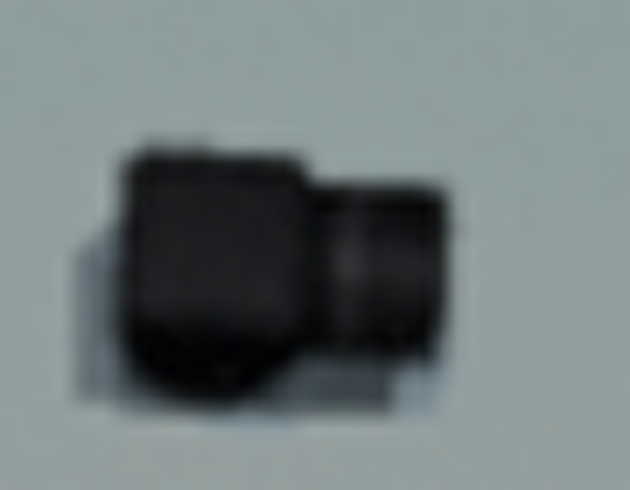

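View pics/p_top.png

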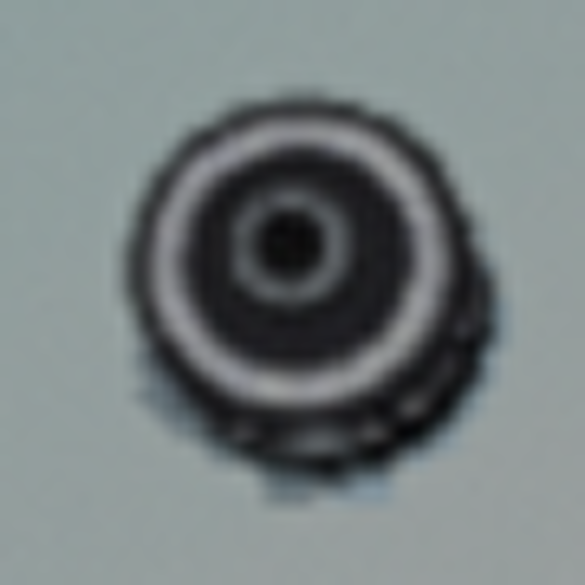

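View pics/p_side.png

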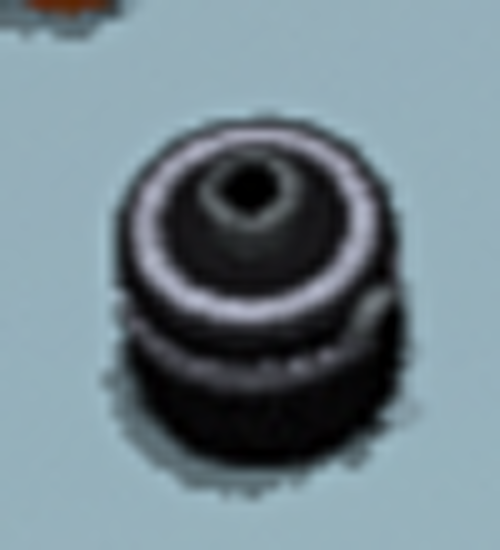

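View pics/e_side.png

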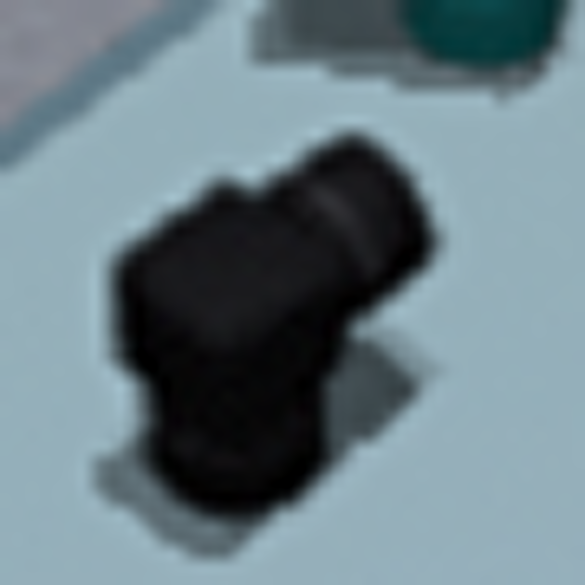

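```bash
python3 - <<'E'
from meas import *
print(ray("top",(280.2,172.1),.048), ray("top",(296.8,174.1),.0345),P("side",ray("top",(280.2,172.1),.048)))
a=ray("top",(273.9,165.9),.048);b=ray("top",(286.6,165.9),.048);print(a,b)
# predicted side of base end edges
print(P("side",[.668,-.0015,0]))
E
```

```text
[ 0.66805795 -0.00219244  0.048     ] [ 0.66866682 -0.03691476  0.0345    ] [245.89404726 179.65360341]
[0.68076134 0.01103892 0.048     ] [ 0.68161225 -0.01494686  0.048     ]
[246.46562377 195.05198056]
```

Request:
drive_tool --plan '[[[0.774, -0.9635, -0.268, 0, 0, -1], [0.774, -0.9635, -0.268, 0, 0, -1], [0.774, -0.9635, -0.268, 0, 0, -1], [0.774, -0.9635, -0.268, 0, 0, -1], [0.774, -0.9635, -0.268, 0, 0, -1], [0.774, -0.9635, -0.268, 0, 0, -1], [0.774, -0.9635, -0.268, 0, 0, -1], [0.774, -0.9635, -0.268, 0, 0, -1]]]' --grip 0 --force 25

```text
time: 1.1
position: [0.377, 0.3907, 0.3506]
tool_rot: [0.566, 0.824, -0.0, -0.0]
ft_force: [0.6, 0.7, -0.4]
grip_width: 0.0872
```

Request:
drive_tool --plan '[[[0.774, -0.9635, -0.268, 0, 0, -1], [0.774, -0.9635, -0.268, 0, 0, -1], [0.774, -0.9635, -0.268, 0, 0, 0], [0.774, -0.9635, -0.268, 0, 0, 0], [0.774, -0.9635, -0.268, 0, 0, 0], [0.774, -0.9635, -0.268, 0, 0, 0], [0.774, -0.9635, -0.268, 0, 0, 0], [0.774, -0.9635, -0.268, 0, 0, 0]]]'

```text
time: 2.1
position: [0.5318, 0.198, 0.297]
tool_rot: [0.648, 0.762, -0.0, -0.0]
ft_force: [-0.5, -0.0, 0.4]
grip_width: 0.0866
```

Request:
drive_tool --plan '[[[0.774, -0.9635, -0.268, 0, 0, 0], [0.774, -0.9635, -0.268, 0, 0, 0], [0.774, -0.9635, -0.268, 0, 0, 0], [0.774, -0.9635, -0.268, 0, 0, 0], [0, 0, 0, 0, 0, 0], [0, 0, 0, 0, 0, 0]]]'

```text
time: 2.85
position: [0.6081, 0.1028, 0.2704]
tool_rot: [0.648, 0.762, -0.0, -0.001]
ft_force: [-0.2, 0.2, 0.2]
grip_width: 0.0872
```

Request:
drive_tool --plan '[[[0, 0, -1, 0, 0, 0], [0, 0, -1, 0, 0, 0], [0, 0, -0.7, 0, 0, 0], [0, 0, -0.36, 0, 0, 0], [0, 0, 0, 0, 0, 0]]]'

```text
time: 3.48
position: [0.6085, 0.1029, 0.1939]
tool_rot: [0.648, 0.762, -0.0, -0.0]
ft_force: [-0.1, -0.7, 0.4]
grip_width: 0.0871
```

Request:
drive_tool --plan '[[[0, 0, 0, 0, 0, 0], [0, 0, 0, 0, 0, 0], [0, 0, 0, 0, 0, 0], [0, 0, 0, 0, 0, 0], [0, 0, 0, 0, 0, 0], [0, 0, 0, 0, 0, 0]]]' --grip 1 --force 25

```text
time: 4.22
position: [0.6089, 0.1025, 0.1945]
tool_rot: [0.648, 0.762, 0.0, 0.0]
ft_force: [-1.1, 0.3, 2.7]
grip_width: 0.0534
```

Request:
drive_tool --plan '[[[0, 0, 0.5, 0, 0, 0], [0, 0, 1, 0, 0, 0], [0, 0, 1, 0, 0, 0], [-0.2, -0.4, 0.5, 0, 0, 0], [-0.468, -0.963, 0, 0, 0, 0], [-0.468, -0.963, 0, 0, 0, 0], [-0.468, -0.963, 0, 0, 0, 0], [-0.468, -0.963, 0, 0, 0, 0]]]'

```text
time: 5.22
position: [0.5557, -0.0049, 0.2689]
tool_rot: [0.648, 0.762, -0.001, -0.001]
ft_force: [-0.2, -0.5, -3.2]
grip_width: 0.0536
```

Request:
drive_tool --plan '[[[-0.468, -0.963, 0, 0, 0, 0], [-0.468, -0.963, 0, 0, 0, 0], [-0.468, -0.963, 0, 0, 0, 0], [-0.468, -0.963, 0, 0, 0, 0], [-0.468, -0.963, 0, 0, 0, 0], [-0.468, -0.963, 0, 0, 0, 0], [-0.468, -0.963, 0, 0, 0, 0], [-0.468, -0.963, 0, 0, 0, 0]]]'

```text
time: 6.22
position: [0.4621, -0.1972, 0.2691]
tool_rot: [0.648, 0.762, -0.0, -0.001]
ft_force: [-0.7, 0.3, -2.9]
grip_width: 0.0533
```

Request:
drive_tool --plan '[[[-0.468, -0.963, 0, 0, 0, 0], [-0.268, -0.563, 0, 0, 0, 0], [0, 0, 0, 0, 0, 0], [0, 0, 0, 0, 0, 0]]]'

```text
time: 6.72
position: [0.4449, -0.2338, 0.2692]
tool_rot: [0.648, 0.762, 0.0, -0.001]
ft_force: [-0.3, 1.4, -4.6]
grip_width: 0.0537
```

Request:
drive_tool --plan '[[[0, 0, -0.9, 0, 0, 0], [0, 0, -0.9, 0, 0, 0], [0, 0, -0.6, 0, 0, 0], [0, 0, -0.24, 0, 0, 0], [0, 0, -0.1, 0, 0, 0], [0, 0, 0, 0, 0, 0]]]'

```text
time: 7.48
position: [0.4452, -0.2346, 0.2011]
tool_rot: [0.648, 0.762, 0.0, 0.0]
ft_force: [-0.2, -0.8, -3.7]
grip_width: 0.0533
```

Request:
drive_tool --plan '[[[0, 0, 0, 0, 0, 0], [0, 0, 0, 0, 0, 0], [0, 0, 0, 0, 0, 0], [0, 0, 0, 0, 0, 0]]]' --grip 0

```text
time: 7.98
position: [0.445, -0.2346, 0.201]
tool_rot: [0.648, 0.762, 0.0, 0.0]
ft_force: [0.8, -0.7, -0.3]
grip_width: 0.0838
```

Request:
drive_tool --plan '[[[0, 0, 1, 0, 0, 0], [0, 0, 1, 0, 0, 0], [0, 0, 0.76, 0, 0, 0], [0.292, 0.995, 0, 0, 0, 0.3], [0.292, 0.995, 0, 0, 0, 0.3], [0.292, 0.995, 0, 0, 0, 0.3], [0.292, 0.995, 0, 0, 0, 0.27], [0.292, 0.995, 0, 0, 0, 0]]]'

```text
time: 8.98
position: [0.4816, -0.1093, 0.2698]
tool_rot: [0.6, 0.8, 0.0, 0.0]
ft_force: [-0.3, 0.2, -1.4]
grip_width: 0.0873
```

Request:
drive_tool --plan '[[[0.292, 0.995, 0, 0, 0, 0], [0.292, 0.995, 0, 0, 0, 0], [0.292, 0.995, 0, 0, 0, 0], [0.292, 0.995, 0, 0, 0, 0], [0.292, 0.995, 0, 0, 0, 0], [0.292, 0.995, 0, 0, 0, 0], [0.292, 0.995, 0, 0, 0, 0], [0.292, 0.995, 0, 0, 0, 0]]]'

```text
time: 9.98
position: [0.5399, 0.0898, 0.2697]
tool_rot: [0.6, 0.8, -0.0, -0.0]
ft_force: [0.3, 0.5, 0.2]
grip_width: 0.087
```

Request:
drive_tool --plan '[[[0.292, 0.995, 0, 0, 0, 0], [0.292, 0.995, 0, 0, 0, 0], [0.292, 0.995, 0, 0, 0, 0], [0.292, 0.995, 0, 0, 0, 0], [0.292, 0.995, 0, 0, 0, 0], [0.292, 0.995, 0, 0, 0, 0], [0.292, 0.995, 0, 0, 0, 0], [0, 0, 0, 0, 0, 0]]]'

```text
time: 10.98
position: [0.591, 0.2644, 0.2696]
tool_rot: [0.599, 0.801, 0.0, 0.0]
ft_force: [-0.4, -0.7, -0.2]
grip_width: 0.0869
```

```bash
python3 - <<'E'
from h import *
print(robot.get_obs()["position"],robot.get_obs()["tool_rot"])
save(camera("top"),"t1.png",None,1.4)
E
```

```text
[0.59100804 0.26437029 0.26964673] [5.99252482e-01 8.00559983e-01 3.43082228e-04 2.43675662e-04]
```

View pics/t1.png

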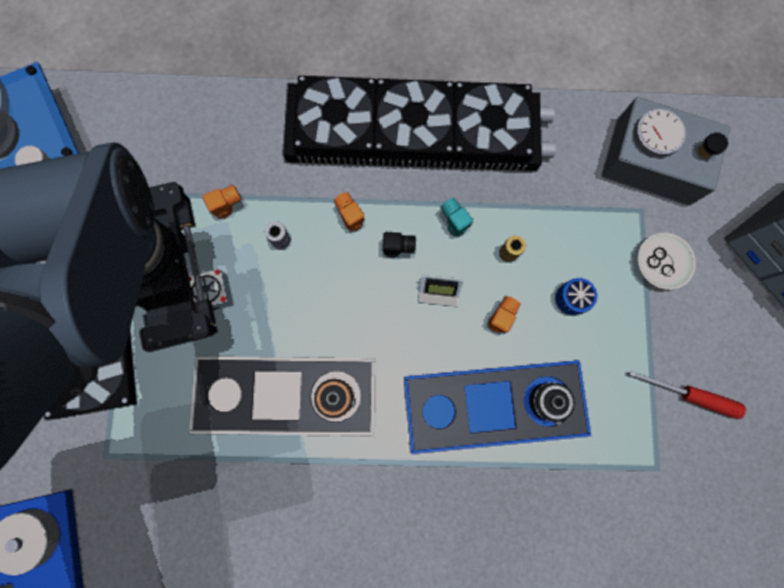

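Request:
drive_tool --plan '[[[0, -0.03, -1, 0, 0, 0], [0, 0, -1, 0, 0, 0], [0, 0, -0.7, 0, 0, 0], [0, 0, -0.34, 0, 0, 0], [0, 0, 0, 0, 0, 0]]]'

```text
time: 11.65
position: [0.5909, 0.2619, 0.1933]
tool_rot: [0.6, 0.8, -0.0, -0.0]
ft_force: [-0.2, -0.7, 0.4]
grip_width: 0.087
```

Request:
drive_tool --plan '[[[0, 0, 0, 0, 0, 0], [0, 0, 0, 0, 0, 0], [0, 0, 0, 0, 0, 0], [0, 0, 0, 0, 0, 0], [0, 0, 0, 0, 0, 0], [0, 0, 0, 0, 0, 0]]]' --grip 1 --force 20

```text
time: 12.4
position: [0.5911, 0.2623, 0.194]
tool_rot: [0.6, 0.8, 0.0, 0.0]
ft_force: [-0.4, 0.6, 1.9]
grip_width: 0.0497
```

Request:
drive_tool --plan '[[[0, 0, 0.6, 0, 0, 0], [0, 0, 1, 0, 0, 0], [0, 0, 1, 0, 0, 0], [-0.2, -0.5, 0.4, 0, 0, 0], [-0.367, -0.971, 0, 0, 0, -0.4], [-0.367, -0.971, 0, 0, 0, -0.4], [-0.367, -0.971, 0, 0, 0, -0.4], [-0.367, -0.971, 0, 0, 0, -0.38]]]'

```text
time: 13.4
position: [0.5481, 0.1512, 0.2686]
tool_rot: [0.665, 0.747, -0.001, -0.0]
ft_force: [-0.3, 0.3, -0.9]
grip_width: 0.0498
```

Request:
drive_tool --plan '[[[-0.367, -0.971, 0, 0, 0, 0], [-0.367, -0.971, 0, 0, 0, 0], [-0.367, -0.971, 0, 0, 0, 0], [-0.367, -0.971, 0, 0, 0, 0], [-0.367, -0.971, 0, 0, 0, 0], [-0.367, -0.971, 0, 0, 0, 0], [-0.367, -0.971, 0, 0, 0, 0], [-0.367, -0.971, 0, 0, 0, 0]]]'

```text
time: 14.4
position: [0.4746, -0.0426, 0.2688]
tool_rot: [0.664, 0.747, -0.0, -0.0]
ft_force: [-0.3, -0.3, -1.2]
grip_width: 0.05
```

Request:
drive_tool --plan '[[[-0.367, -0.971, 0, 0, 0, 0], [-0.367, -0.971, 0, 0, 0, 0], [-0.367, -0.971, 0, 0, 0, 0], [-0.367, -0.971, 0, 0, 0, 0], [-0.167, -0.471, 0, 0, 0, 0], [0, 0, 0, 0, 0, 0], [0, 0, 0, 0, 0, 0]]]'

```text
time: 15.28
position: [0.4349, -0.1498, 0.2687]
tool_rot: [0.664, 0.748, 0.0, -0.0]
ft_force: [1.1, 0.5, -1.3]
grip_width: 0.0497
```

Request:
drive_tool --plan '[[[0, -0.02, -0.9, 0, 0, 0], [0, 0, -0.9, 0, 0, 0], [0, 0, -0.6, 0, 0, 0], [0, 0, -0.24, 0, 0, 0], [0, 0, -0.1, 0, 0, 0], [0, 0, 0, 0, 0, 0]]]'

```text
time: 16.02
position: [0.4352, -0.1507, 0.2005]
tool_rot: [0.664, 0.748, 0.0, 0.0]
ft_force: [0.6, -0.7, -1.3]
grip_width: 0.0499
```

Request:
drive_tool --plan '[[[0, 0, 0, 0, 0, 0], [0, 0, 0, 0, 0, 0], [0, 0, 0, 0, 0, 0], [0, 0, 0, 0, 0, 0]]]' --grip 0

```text
time: 16.52
position: [0.435, -0.151, 0.2004]
tool_rot: [0.664, 0.748, 0.0, 0.0]
ft_force: [1.8, 0.4, -0.6]
grip_width: 0.0813
```

Request:
drive_tool --plan '[[[0, 0, 1, 0, 0, 0], [0, 0, 1, 0, 0, 0], [0, 0, 0.78, 0, 0, 0], [0.748, 0.985, 0, 0, 0, 0], [0.748, 0.985, 0, 0, 0, 0], [0.748, 0.985, 0, 0, 0, 0], [0.748, 0.985, 0, 0, 0, 0], [0.748, 0.985, 0, 0, 0, 0]]]'

```text
time: 17.52
position: [0.5289, -0.0269, 0.2697]
tool_rot: [0.664, 0.748, -0.0, -0.0]
ft_force: [0.7, -0.4, -0.7]
grip_width: 0.0869
```

Request:
drive_tool --plan '[[[0.748, 0.985, 0, 0, 0, 0], [0.748, 0.985, 0, 0, 0, 0], [0.748, 0.985, 0, 0, 0, 0], [0.748, 0.985, 0, 0, 0, 0], [0.748, 0.985, 0, 0, 0, 0], [0.748, 0.985, 0, 0, 0, 0], [0.748, 0.985, 0, 0, 0, 0], [0.748, 0.985, 0, 0, 0, 0]]]'

```text
time: 18.52
position: [0.6784, 0.17, 0.2694]
tool_rot: [0.664, 0.748, -0.0, -0.0]
ft_force: [0.9, 0.0, -0.2]
grip_width: 0.0873
```

Request:
drive_tool --plan '[[[0, 0, 0, 0, 0, 0], [0, 0, 0, 0, 0, 0]]]'

```text
time: 18.77
position: [0.6773, 0.1688, 0.2692]
tool_rot: [0.664, 0.748, -0.001, -0.001]
ft_force: [-1.4, -0.7, 0.1]
grip_width: 0.0871
```

```bash
python3 - <<'E'
from h import *
print(robot.get_obs()["position"],robot.get_obs()["tool_rot"])
save(camera("top"),"t2.png",None,1.4);save(camera("side"),"s2.png",None,1.4)
E
```

```text
[0.67730043 0.16882612 0.26917084] [ 6.64141778e-01  7.47605757e-01 -9.84298649e-04 -6.01626975e-04]
```

View pics/t2.png

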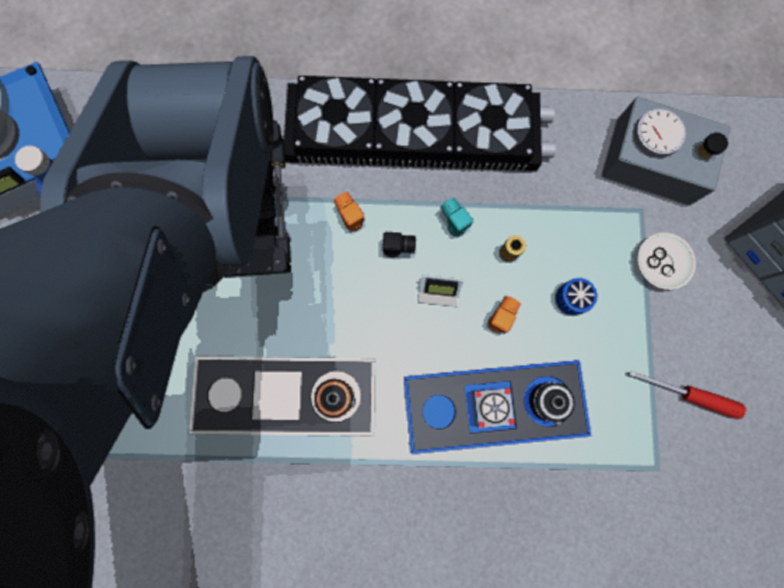

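View pics/s2.png

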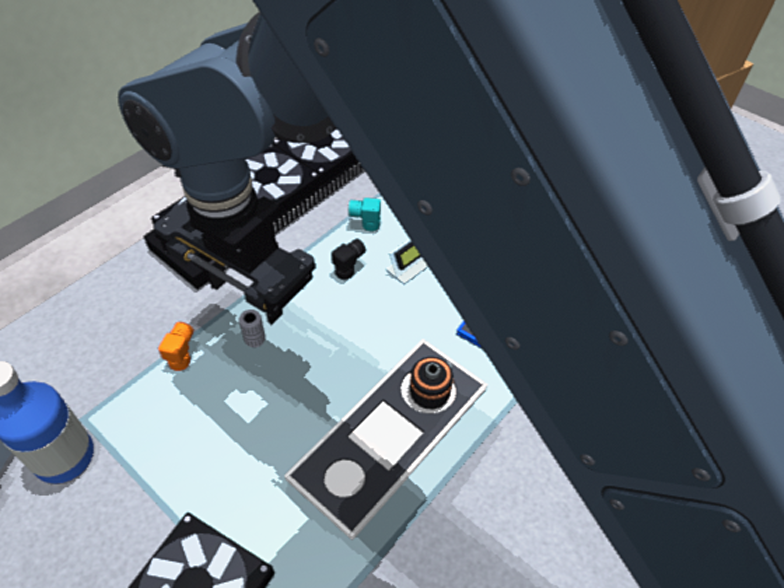

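```bash
python3 - <<'E'
from h import *
# radiator left-front corner: top view (204,117)top edge ; side view bottom-near corners
for z in (0,.03,.06): print(z,ray("top",(204,112),z).round(3),ray("top",(385,121),z).round(3),ray("side",(143,200),z).round(3),ray("side",(106,170),z).round(3))
E
```

```text
0 [0.814 0.17  0.   ] [ 0.808 -0.234  0.   ] [0.818 0.153 0.   ] [0.945 0.154 0.   ]
0.03 [0.801 0.164 0.03 ] [ 0.795 -0.226  0.03 ] [0.794 0.165 0.03 ] [0.916 0.166 0.03 ]
0.06 [0.788 0.158 0.06 ] [ 0.781 -0.217  0.06 ] [0.769 0.176 0.06 ] [0.887 0.177 0.06 ]
```

```bash
python3 - <<'E'
from h import *
s=cv2.imread("pics/side0.png")[:,:,::-1];t=cv2.imread("pics/top0.png")[:,:,::-1]
save(s,"rs.png",(95,75,285,210),4);save(t,"rt.png",(195,45,405,140),3.7)
E
```

```text
(no output)
```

View pics/rs.png

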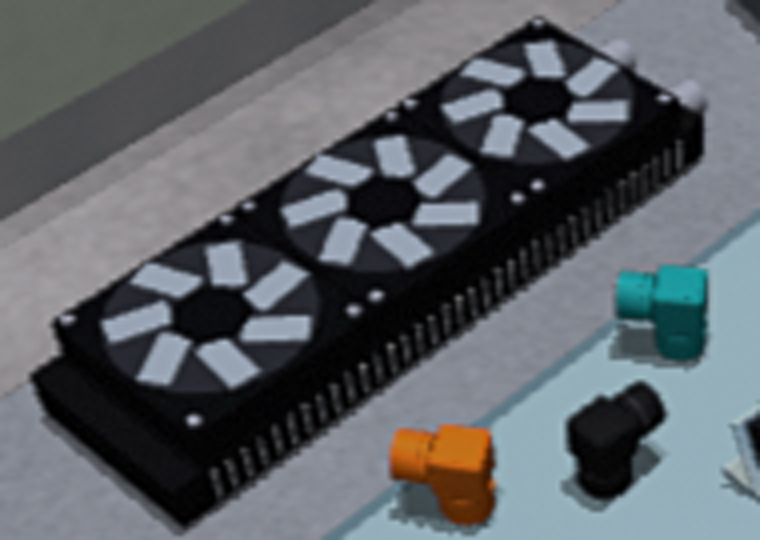

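View pics/rt.png

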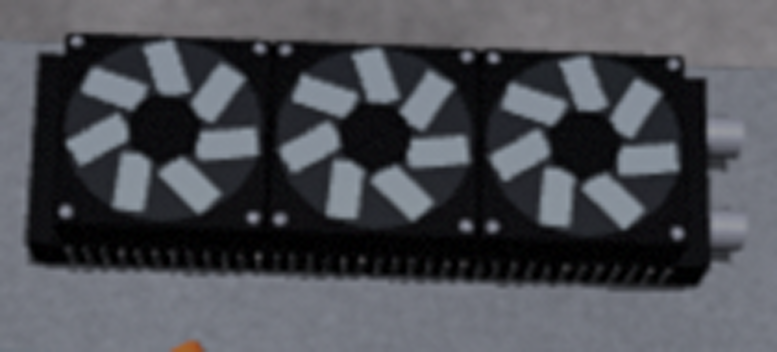

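Request:
drive_tool --plan '[[[0, 0, -1, 0, 0, 0], [0, 0, -1, 0, 0, 0], [0, 0, -0.7, 0, 0, 0], [0, 0, -0.32, 0, 0, 0], [0, 0, 0, 0, 0, 0]]]'

```text
time: 19.5
position: [0.678, 0.1689, 0.1939]
tool_rot: [0.664, 0.747, -0.0, -0.0]
ft_force: [-0.3, -0.6, 0.5]
grip_width: 0.0871
```

Request:
drive_tool --plan '[[[0, 0, 0, 0, 0, 0], [0, 0, 0, 0, 0, 0], [0, 0, 0, 0, 0, 0], [0, 0, 0, 0, 0, 0], [0, 0, 0, 0, 0, 0], [0, 0, 0, 0, 0, 0], [0, 0, 0, 0, 0, 0], [0, 0, 0, 0, 0, 0]]]' --grip 1 --force 20

```text
time: 20.5
position: [0.6781, 0.1692, 0.1942]
tool_rot: [0.664, 0.748, 0.0, -0.0]
ft_force: [-0.5, 0.4, 0.2]
grip_width: 0.0295
```

Request:
drive_tool --plan '[[[0, 0, 0.6, 0, 0, 0], [0, 0, 1, 0, 0, 0], [0, 0, 1, 0, 0, 0], [-0.4, -0.4, 0.4, 0, 0, 0], [-0.915, -0.892, 0, 0, 0, 0], [-0.915, -0.892, 0, 0, 0, 0], [-0.915, -0.892, 0, 0, 0, 0], [-0.915, -0.892, 0, 0, 0, 0]]]'

```text
time: 21.5
position: [0.5747, 0.0689, 0.2692]
tool_rot: [0.664, 0.748, -0.001, -0.0]
ft_force: [0.2, -0.7, -1.2]
grip_width: 0.0295
```

Request:
drive_tool --plan '[[[-0.915, -0.892, 0, 0, 0, 0], [-0.915, -0.892, 0, 0, 0, 0], [-0.915, -0.892, 0, 0, 0, 0], [-0.915, -0.892, 0, 0, 0, 0], [-0.915, -0.892, 0, 0, 0, 0], [-0.915, -0.892, 0, 0, 0, 0], [-0.51, -0.49, 0, 0, 0, 0], [0, 0, 0, 0, 0, 0]]]'

```text
time: 22.5
position: [0.4251, -0.0766, 0.2694]
tool_rot: [0.665, 0.747, -0.0, -0.001]
ft_force: [0.0, 0.1, -1.1]
grip_width: 0.0295
```

Request:
drive_tool --plan '[[[0, 0, -0.9, 0, 0, 0], [0, 0, -0.9, 0, 0, 0], [0, 0, -0.3, 0, 0, 0], [0, 0, 0, 0, 0, 0]]]'

```text
time: 23.0
position: [0.4267, -0.0757, 0.2166]
tool_rot: [0.664, 0.748, -0.0, -0.0]
ft_force: [0.3, 0.7, -1.2]
grip_width: 0.0294
```

Down to 0.2005: −0.016 = −0.64 units.

Request:
drive_tool --plan '[[[0, 0, -0.4, 0, 0, 0], [0, 0, -0.18, 0, 0, 0], [0, 0, -0.06, 0, 0, 0], [0, 0, 0, 0, 0, 0]]]'

```text
time: 23.5
position: [0.4266, -0.0761, 0.2007]
tool_rot: [0.664, 0.748, -0.0, -0.0]
ft_force: [-0.3, -0.8, -2.0]
grip_width: 0.0294
```

Request:
drive_tool --plan '[[[0, 0, 0, 0, 0, 0], [0, 0, 0, 0, 0, 0], [0, 0, 0, 0, 0, 0], [0, 0, 0, 0, 0, 0], [0, 0, 0, 0, 0, 0]]]' --grip 0

```text
time: 24.12
position: [0.4266, -0.0761, 0.2008]
tool_rot: [0.664, 0.748, 0.0, 0.0]
ft_force: [0.2, 0.8, 0.0]
grip_width: 0.0715
```

Request:
drive_tool --plan '[[[0, 0, 0.8, 0, 0, 0], [0, 0, 1, 0, 0, 0], [0, 0, 0.96, 0, 0, 0], [0.764, -0.9, 0, 0, 0, 0], [0.764, -0.9, 0, 0, 0, 0], [0.764, -0.9, 0, 0, 0, 0], [0.764, -0.9, 0, 0, 0, 0], [0.764, -0.9, 0, 0, 0, 0]]]'

```text
time: 25.12
position: [0.5225, -0.1892, 0.2696]
tool_rot: [0.664, 0.748, -0.0, -0.0]
ft_force: [0.1, -0.5, -0.2]
grip_width: 0.0869
```

Request:
drive_tool --plan '[[[0.764, -0.9, 0, 0, 0, 0], [0.764, -0.9, 0, 0, 0, 0], [0.764, -0.9, 0, 0, 0, 0], [0.764, -0.9, 0, 0, 0, 0], [0, 0, 0, 0, 0, 0], [0, 0, 0, 0, 0, 0]]]'

```text
time: 25.88
position: [0.5975, -0.2776, 0.2691]
tool_rot: [0.664, 0.748, -0.0, -0.002]
ft_force: [-0.3, 0.9, -0.4]
grip_width: 0.0869
```

```bash
python3 - <<'E'
from h import *
print(robot.get_obs()["position"],robot.get_obs()["tool_rot"])
save(camera("top"),"t3.png",None,1.4);save(camera("side"),"s3.png",None,1.4)
E
```

```text
[ 0.59751413 -0.27758343  0.26910652] [ 6.64228291e-01  7.47528113e-01 -9.91512592e-05 -1.57749908e-03]
```

View pics/t3.png

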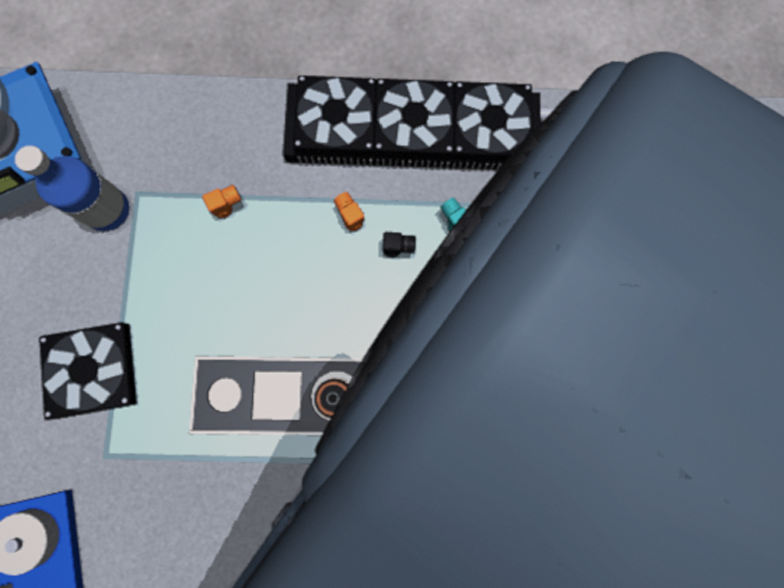

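View pics/s3.png

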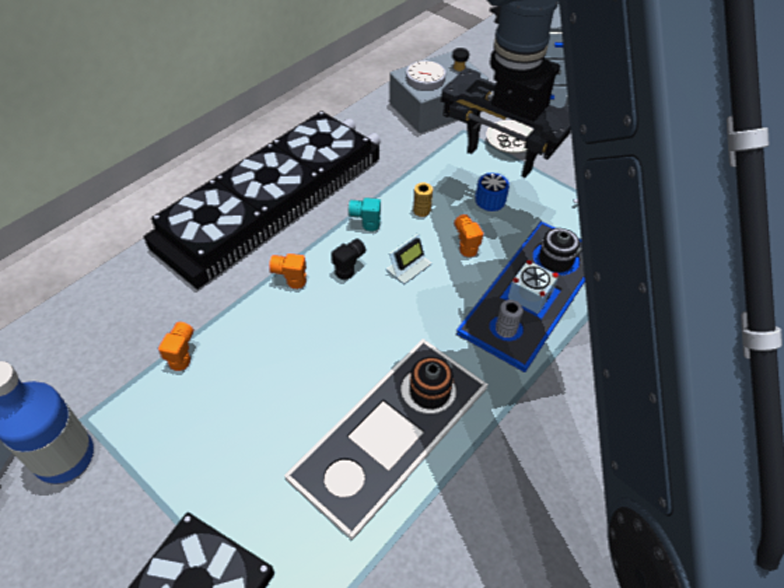

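Request:
drive_tool --plan '[[[0, 0, -1, 0, 0, 0], [0, 0, -1, 0, 0, 0], [0, 0, -0.7, 0, 0, 0], [0, 0, -0.34, 0, 0, 0], [0, 0, 0, 0, 0, 0]]]'

```text
time: 26.6
position: [0.5984, -0.2783, 0.1934]
tool_rot: [0.664, 0.748, -0.0, -0.0]
ft_force: [-0.4, -0.1, 0.1]
grip_width: 0.0872
```

Request:
drive_tool --plan '[[[0, 0, 0, 0, 0, 0], [0, 0, 0, 0, 0, 0], [0, 0, 0, 0, 0, 0], [0, 0, 0, 0, 0, 0], [0, 0, 0, 0, 0, 0], [0, 0, 0, 0, 0, 0]]]' --grip 1 --force 20

```text
time: 27.35
position: [0.5986, -0.2786, 0.194]
tool_rot: [0.664, 0.747, 0.0, 0.0]
ft_force: [0.4, 0.1, 2.0]
grip_width: 0.0516
```

Request:
drive_tool --plan '[[[0, 0, 0.6, 0, 0, 0], [0, 0, 1, 0, 0, 0], [0, 0, 1, 0, 0, 0], [-0.17, 0.48, 0.8, 0, 0, 0], [-0.345, 0.972, 0.2, 0, 0, -0.3], [-0.345, 0.972, 0, 0, 0, -0.3], [-0.345, 0.972, 0, 0, 0, -0.3], [-0.345, 0.972, 0, 0, 0, -0.1]]]'

```text
time: 28.35
position: [0.5588, -0.1677, 0.2843]
tool_rot: [0.703, 0.712, -0.0, -0.0]
ft_force: [-0.2, -0.1, -1.3]
grip_width: 0.0514
```

Request:
drive_tool --plan '[[[-0.345, 0.972, 0, 0, 0, 0], [-0.345, 0.972, 0, 0, 0, 0], [-0.345, 0.972, 0, 0, 0, 0], [-0.345, 0.972, 0, 0, 0, 0], [-0.345, 0.972, 0, 0, 0, 0], [-0.345, 0.972, 0, 0, 0, 0], [-0.345, 0.972, 0, 0, 0, 0], [-0.345, 0.972, 0, 0, 0, 0]]]'

```text
time: 29.35
position: [0.4901, 0.0266, 0.2838]
tool_rot: [0.702, 0.712, 0.0, 0.0]
ft_force: [0.6, -0.4, -0.9]
grip_width: 0.0515
```

Request:
drive_tool --plan '[[[-0.345, 0.972, 0, 0, 0, 0], [-0.345, 0.972, 0, 0, 0, 0], [-0.345, 0.972, 0, 0, 0, 0], [-0.345, 0.972, 0, 0, 0, 0], [-0.345, 0.972, 0, 0, 0, 0], [-0.175, 0.496, 0, 0, 0, 0], [0, 0, 0, 0, 0, 0], [0, 0, 0, 0, 0, 0]]]'

```text
time: 30.35
position: [0.4436, 0.1587, 0.2838]
tool_rot: [0.702, 0.712, 0.0, 0.0]
ft_force: [0.4, -0.1, -1.8]
grip_width: 0.0517
```

Request:
drive_tool --plan '[[[0, 0, -0.9, 0, 0, 0], [0, 0, -0.9, 0, 0, 0], [0, 0, -0.8, 0, 0, 0], [0, 0, -0.5, 0, 0, 0], [0, 0, -0.17, 0, 0, 0], [0, 0, -0.07, 0, 0, 0], [0, 0, 0, 0, 0, 0]]]'

```text
time: 31.22
position: [0.4434, 0.1589, 0.2006]
tool_rot: [0.702, 0.712, 0.0, 0.0]
ft_force: [-0.5, -0.6, -1.1]
grip_width: 0.0515
```

Request:
drive_tool --plan '[[[0, 0, 0, 0, 0, 0], [0, 0, 0, 0, 0, 0], [0, 0, 0, 0, 0, 0], [0, 0, 0, 0, 0, 0], [0, 0, 0, 0, 0, 0]]]' --grip 0

```text
time: 31.85
position: [0.4432, 0.159, 0.2003]
tool_rot: [0.702, 0.712, 0.0, -0.0]
ft_force: [-0.1, 0.8, 0.5]
grip_width: 0.086
```

Request:
drive_tool --plan '[[[0, 0, 0.8, 0, 0, 0], [0, 0, 1, 0, 0, 0], [0, 0, 0.96, 0, 0, 0], [0.899, -0.646, 0, 0, 0, 0], [0.899, -0.646, 0, 0, 0, 0], [0.899, -0.646, 0, 0, 0, 0], [0.899, -0.646, 0, 0, 0, 0], [0.899, -0.646, 0, 0, 0, 0]]]'

```text
time: 32.85
position: [0.5561, 0.0776, 0.2691]
tool_rot: [0.702, 0.712, -0.0, -0.0]
ft_force: [0.1, 0.1, -0.6]
grip_width: 0.0873
```

Request:
drive_tool --plan '[[[0.899, -0.646, 0, 0, 0, 0], [0.899, -0.646, 0, 0, 0, 0], [0.899, -0.646, 0, 0, 0, 0], [0.899, -0.646, 0, 0, 0, 0], [0.899, -0.646, 0, 0, 0, 0], [0, 0, 0, 0, 0, 0], [0, 0, 0, 0, 0, 0]]]'

```text
time: 33.72
position: [0.6669, -0.002, 0.2686]
tool_rot: [0.702, 0.712, -0.001, -0.001]
ft_force: [-0.1, 0.6, 0.1]
grip_width: 0.0872
```

```bash
python3 - <<'E'
from h import *
print(robot.get_obs()["position"],robot.get_obs()["tool_rot"])
s=camera("side");save(s,"s4.png",None,1.4)
E
```

```text
[ 0.66690462 -0.00202914  0.26864592] [ 7.02427927e-01  7.11753506e-01 -6.72590701e-04 -1.22541600e-03]
```

View pics/s4.png

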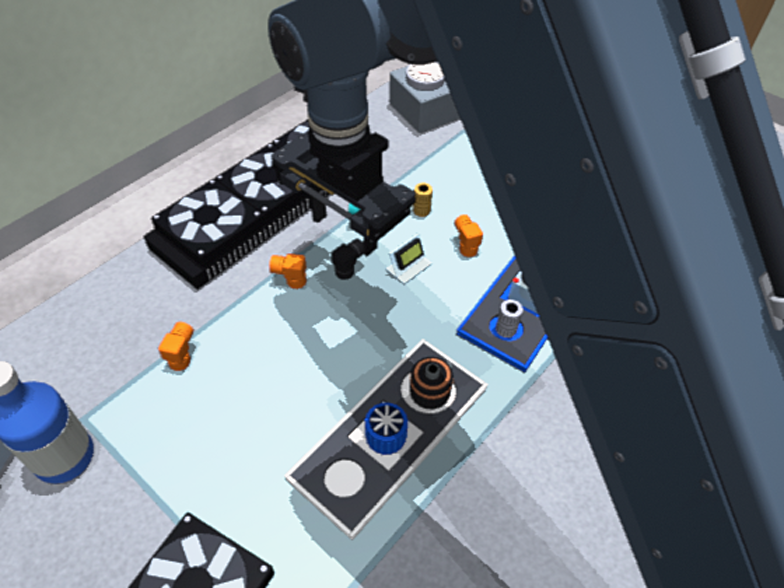

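Request:
drive_tool --plan '[[[0, 0, -1, 0, 0, 0], [0, 0, -0.9, 0, 0, 0], [0, 0, -0.5, 0, 0, 0], [0, 0, -0.2, 0, 0, 0], [0, 0, 0, 0, 0, 0]]]'

```text
time: 34.4
position: [0.668, -0.0023, 0.2044]
tool_rot: [0.702, 0.712, 0.0, -0.0]
ft_force: [-0.6, 0.7, -0.3]
grip_width: 0.0872
```

Request:
drive_tool --plan '[[[0, 0, 0, 0, 0, 0], [0, 0, 0, 0, 0, 0], [0, 0, 0, 0, 0, 0], [0, 0, 0, 0, 0, 0], [0, 0, 0, 0, 0, 0], [0, 0, 0, 0, 0, 0], [0, 0, 0, 0, 0, 0], [0, 0, 0, 0, 0, 0]]]' --grip 1 --force 20

```text
time: 35.4
position: [0.6681, -0.0026, 0.2043]
tool_rot: [0.702, 0.712, 0.0, 0.0]
ft_force: [0.4, 0.3, -0.2]
grip_width: 0.0291
```

Request:
drive_tool --plan '[[[0, 0, 0.6, 0, 0, 0], [0, 0, 1, 0, 0, 0], [0, 0, 1, 0, 0, 0], [-0.4, 0.45, 0.4, 0, 0, 0], [-0.902, 0.953, 0, 0, 0, 0], [-0.902, 0.953, 0, 0, 0, 0], [-0.902, 0.953, 0, 0, 0, 0], [-0.902, 0.953, 0, 0, 0, 0]]]'

```text
time: 36.4
position: [0.5657, 0.1053, 0.2791]
tool_rot: [0.702, 0.712, -0.001, -0.001]
ft_force: [0.0, -0.5, -1.5]
grip_width: 0.0286
```

Request:
drive_tool --plan '[[[-0.902, 0.953, 0, 0, 0, 0], [-0.902, 0.953, 0, 0, 0, 0], [-0.902, 0.953, 0, 0, 0, 0], [-0.902, 0.953, 0, 0, 0, 0], [-0.902, 0.953, 0, 0, 0, 0], [-0.502, 0.503, 0, 0, 0, 0], [0, 0, 0, 0, 0, 0], [0, 0, 0, 0, 0, 0]]]'

```text
time: 37.4
position: [0.4433, 0.2354, 0.2794]
tool_rot: [0.703, 0.712, 0.001, 0.0]
ft_force: [0.3, -0.4, -1.9]
grip_width: 0.029
```

```bash
python3 - <<'E'
from h import *
print(robot.get_obs()["position"],robot.get_obs()["tool_rot"])
s=camera("side");save(s,"s5.png",(160,130,460,400),2.2)
E
```

```text
[0.44325419 0.23543283 0.27938455] [7.02520541e-01 7.11663140e-01 5.04137701e-04 4.58254618e-04]
```

View pics/s5.png

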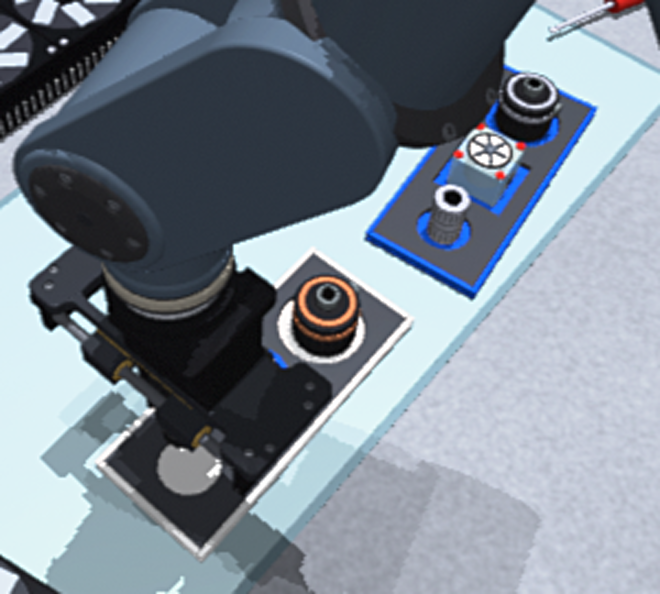

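Request:
drive_tool --plan '[[[0, 0, -0.9, 0, 0, 0], [0, 0, -0.9, 0, 0, 0], [0, 0, -0.5, 0, 0, 0], [0, 0, -0.32, 0, 0, 0], [0, 0, -0.12, 0, 0, 0], [0, 0, 0, 0, 0, 0]]]'

```text
time: 38.2
position: [0.4427, 0.2357, 0.2109]
tool_rot: [0.702, 0.712, 0.0, 0.0]
ft_force: [-0.3, -0.6, -0.3]
grip_width: 0.0289
```

Request:
drive_tool --plan '[[[0, 0, 0, 0, 0, 0], [0, 0, 0, 0, 0, 0], [0, 0, 0, 0, 0, 0], [0, 0, 0, 0, 0, 0], [0, 0, 0, 0, 0, 0], [0, 0, 0, 0, 0, 0]]]' --grip 0

```text
time: 38.95
position: [0.4425, 0.2357, 0.2107]
tool_rot: [0.702, 0.712, -0.0, -0.0]
ft_force: [-0.7, 0.8, 0.2]
grip_width: 0.0805
```

Request:
drive_tool --plan '[[[0, 0, 0.6, 0, 0, 0], [0, 0, 1, 0, 0, 0], [0, 0, 1, 0, 0, 0], [0, 0, 1, 0, 0, 0], [0, 0.8, 1, 0, 0, 0], [0, 0.9, 0.5, 0, 0, 0], [0, 0.9, 0.5, 0, 0, 0], [0, 0.9, 0, 0, 0, 0]]]'

```text
time: 39.95
position: [0.4425, 0.324, 0.3531]
tool_rot: [0.702, 0.712, 0.002, 0.001]
ft_force: [-0.1, 0.1, -0.6]
grip_width: 0.0871
```

Request:
drive_tool --plan '[[[0, 0.9, 0, 0, 0, 0], [0, 0.9, 0, 0, 0, 0], [0, 0.9, 0, 0, 0, 0], [0, 0.9, 0, 0, 0, 0], [0, 0.9, 0, 0, 0, 0], [0, 0.9, 0, 0, 0, 0], [0, 0.9, 0, 0, 0, 0], [0, 0, 0, 0, 0, 0]]]'

```text
time: 40.95
position: [0.4421, 0.4824, 0.3503]
tool_rot: [0.702, 0.712, 0.0, 0.0]
ft_force: [-0.6, -1.1, 0.1]
grip_width: 0.0868
```

```bash
python3 - <<'E'
from h import *
print(robot.get_obs()["position"])
save(camera("side"),"s6.png",None,1.4);t=camera("top");save(t,"t6.png",None,1.4);save(t,"t6z.png",(130,245,430,330),2.6)
E
```

```text
[0.44210832 0.48240261 0.35030694]
```

View pics/s6.png

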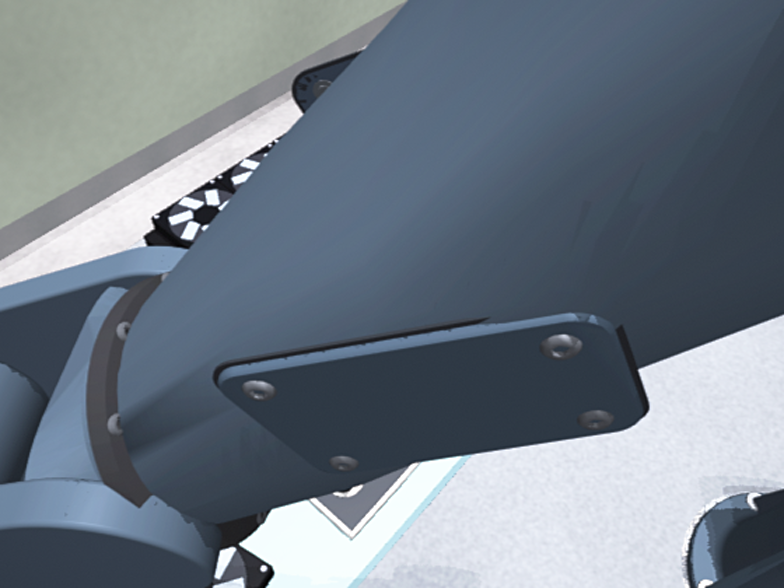

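View pics/t6.png

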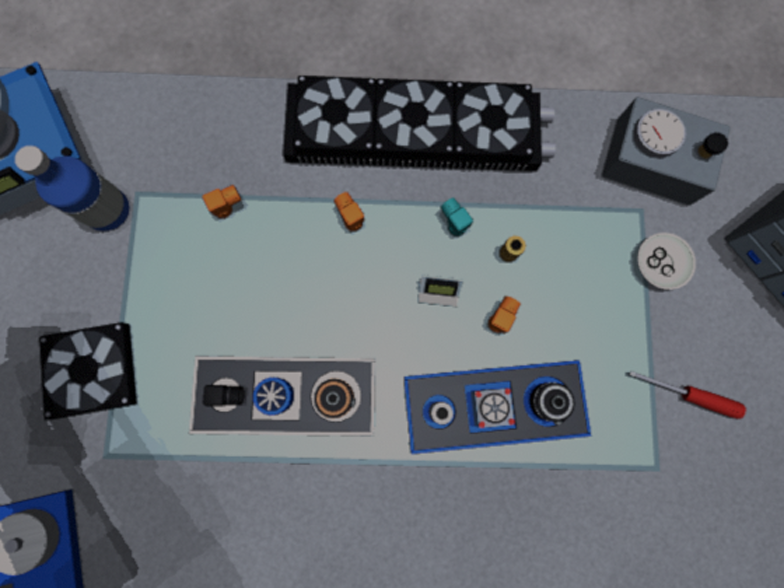

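View pics/t6z.png

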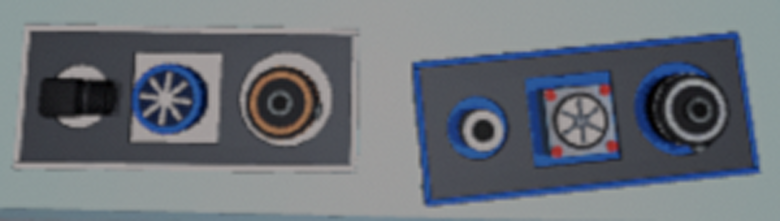

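Request:
drive_tool --plan '[[[-0.9, 0.5, 0.2, 0, 0, 0], [-0.9, 0.5, 0.2, 0, 0, 0], [-0.9, 0.5, 0.2, 0, 0, 0], [-0.9, 0.5, 0.2, 0, 0, 0], [-0.9, 0.5, 0.2, 0, 0, 0], [-0.9, 0.5, 0.2, 0, 0, 0], [-0.9, 0.5, 0.2, 0, 0, 0], [-0.9, 0.5, 0.2, 0, 0, 0]]]'

```text
time: 42.05
position: [0.2606, 0.5806, 0.3913]
tool_rot: [0.703, 0.712, -0.0, -0.0]
ft_force: [0.5, 0.3, -0.1]
grip_width: 0.0872
```

Request:
drive_tool --plan '[[[-0.9, 0, 0, 0, 0, 0], [-0.6, 0, 0, 0, 0, 0], [0, 0, 0, 0, 0, 0], [0, 0, 0, 0, 0, 0]]]'

```text
time: 42.55
position: [0.2255, 0.5805, 0.3907]
tool_rot: [0.703, 0.712, 0.0, 0.0]
ft_force: [0.6, 0.6, -0.6]
grip_width: 0.0866
```

```bash
python3 - <<'E'
from meas import *
print(robot.get_obs()["position"])
S=camera("side");T=camera("top");save(S,"s7.png",(195,110,445,385),2.1)
cv2.imwrite("pics/t7.png",T[:,:,::-1]);cv2.imwrite("pics/s7f.png",S[:,:,::-1])
save(T,"e7.png",(130,250,210,310),8)
for n,im,b,bb in(("top",T,(300,250,420,330),(175,265,215,300)),("side",S,(320,150,440,270),(255,280,300,330))):
    h=cv2.cvtColor(im,cv2.COLOR_RGB2HSV);H,Sa,V=cv2.split(h)
    r=[ray(n,c,.048) for c,a,_ in comps(im,((H<8)|(H>172))&(Sa>110)&(V>90),b,4)]; print(n,len(r),np.mean(r,0).round(4))
    for c,a,_ in comps(im,(H>100)&(H<128)&(Sa>120),bb,30): print(" blueind",c.round(1),a,ray(n,c,.03).round(4))
# predicted pixels for standing parts (target)
for nm,X in dict(pump=(.4452,-.2346,.062),chrome=(.4265,-.0762,.056),blue=(.4433,.159,.05),elbow=(.4426,.2357,.054)).items(): print(nm,P("top",X).round(1),P("side",X).round(1))
E
```

```text
[0.22547611 0.58049125 0.39072935]
top 4 [ 0.4345 -0.1497  0.048 ]
 blueind [195.3 282.5] 339 [0.4429 0.1589 0.03  ]
side 4 [ 0.4351 -0.1497  0.048 ]
 blueind [275.2 307.2] 668 [0.441  0.1626 0.03  ]
pump [398.8 286.5] [402.4 167.5]
chrome [315.7 294.4] [365.2 219.6]
blue [193.2 282.4] [275.7 299.4]
elbow [152.2 281.7] [243.9 331. ]
```

View pics/s7.png

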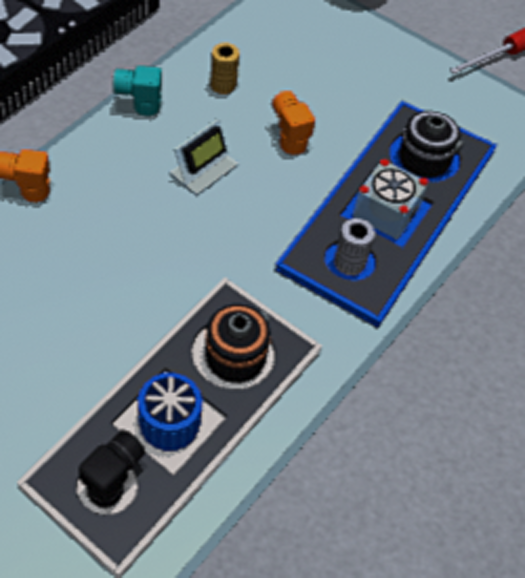

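View pics/e7.png

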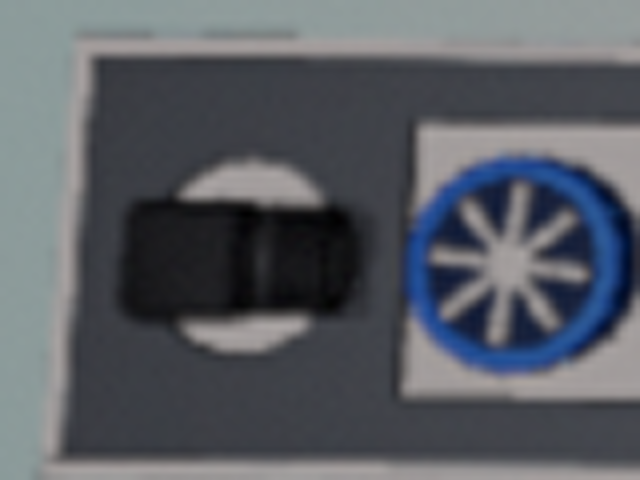

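```bash
python3 -c "
from rig import robot
print(robot.hand_in())"
```

```text
the job is handed in; nothing more can be done
None
```

I kitted all five parts in the order you gave and handed the job in at about 43 s, well inside the 128 s limit. In the blue tray are the silver-band pump, the clear indicator and the chrome coupling. In the white tray are the blue indicator and the black elbow.

**Position checks:** In the last top and side pictures, every part stands upright in its cut-out. Each one is within about 2 mm of its target, except one reading. The side-view colour-blob reading for the blue indicator was about 4 mm off, because that mask includes the housing's side wall. The top view put it within 0.5 mm.

**Elbow:** I aimed it 2 mm off the cut-out centre, away from the indicator. Its arm points toward the indicator with a gap of about 13 mm.

**Seating depth:** I judged this from the release heights and the pictures, not by measuring it directly.

**Left alone:** The copper-band pump, the brass coupling and the thermometer look unmoved in the pictures. The gripper is open and clear of everything, and the wrist force readings at the end of each move stayed under 5 N.

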